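Pack the kit box and peel its lid tray off the nested stack

TASK

Finish the fitter's kit box: set the tape measure down flat in the empty middle bay between the two rolls of tape, right down on the box floor and without dropping it, and let go. Then fetch the tray that serves as its lid: the nested trays are snapped tightly into one another, so peel the top one off by lifting one corner first while the opposite corner stays down. Finish while holding that tray in the gripper: level, lined up lengthwise with the box, centred over it and held clear, a hand's breadth or so above its rim, so that I can check the packing before it goes on; do not put it down or let go, and leave the other things on the bench alone.

Things in the scene. Friction and masses are not known exactly. Their poses are not given: they have to be found in the camera images.
- measure_mid (a point): centre (17 mm above its underside) of the tape measure, a yellow rounded block lying flat on the bench: 64 mm along its x, 66 mm along its y (70 with the small metal hook low on its +y side, 4 to 16 mm above the underside), 34 mm tall, z up; loose, 0.2 kg; upright sides, to be grasped across its 64 mm near the top
- bay_floor (a point): centre of the empty middle bay of the open plywood kit box, on its inner floor; x along the box's length, y across, z up. Two dividers, only 18 mm tall, leave this bay 69 mm long (x) and 88 mm wide (y); the tape measure goes in with its 64 mm along the box's length. Each end bay holds a roll of black tape 69 mm across, 19 mm tall, wedged fast
- box_rim (a point): centre of the kit box's open top, in the plane of its rim, 58 mm above the bench; axes as the box's (x along its length)
- tray_mid (a point): centre of the top tray of the stack, half-way up (16 mm above its underside, 16 mm below its rim's top); x along its length, z up. Eight-sided stainless pan with a black rubber rim, 240 x 100 mm over the rim (pan below it 216 x 76), 32 mm tall, loose, 0.22 kg; corners cut at 45 degrees (22 mm off each side), leaving 196 mm of straight rim on the long sides, 56 on the ends
- corner_a (a point): top of the top tray's rim at its cut corner in the -x +y direction (middle of the cut, outer edge)
- corner_b (a point): the same at the -x -y corner
- corner_c (a point): the same at the +x -y corner, opposite corner_a
- corner_d (a point): the same at the +x +y corner, opposite corner_b
- lower_trays: the two trays under the top one, nested at 18.5 mm pitch and screwed to the bench; origin at the centre of their underside on the bench, x along their length, z up
- stack_seat (a point): where the centre of the top tray's underside sits in the stack, 37 mm above the bench; axes as the trays'. Four round spring noses in the rim below (x = +-60 mm, on both long sides) snap over a bead along the top tray's pan: each lets go with 3 to 4 N as its part of the tray rises about 5 mm; 4 mm of play round the pan's ends, 2 mm at its sides
- top_tray: the same tray: origin at the centre of its underside. Its rim is an upright band 8 mm thick, 16 mm tall, outer face at y = +-50 mm; 13.5 mm below its top a shoulder juts 7 mm inward, and the next tray's rim begins 18.5 mm below it: take only the band, tips about 10 mm below its top, one finger inside, one outside, away from the noses at x = +-60 mm
- kit_box: the kit box: origin at the centre of its underside on the bench, x along its length, z up; 240 x 100 mm outside, 58 mm tall, walls 6 mm, floor 4 mm, inside 228 x 88 mm; loose, 1.2 kg
- measure: the tape measure: origin at its underside
- tin: bystander: open tin of screws at the back of the bench, 75 mm across, 46 mm tall, origin at its foot
- masking: bystander: roll of white masking tape lying at the back of the bench, 97 mm across, 25 mm tall, origin at its underside
Mind the look-alikes: they are no part of the job. Leave any pink look-alike of the measure alone.

How it is judged:
On the way, in this order (a step that is already met when the one before it is completed fails the run):
1. the tape measure lies flat on the floor of the middle bay, released (x of measure_mid in the frame of bay_floor between -0.006 and 0.006 m and y of measure_mid in the frame of bay_floor between -0.014 and 0.014 m and z of measure_mid in the frame of bay_floor below 0.021 m and angle between measure's own z axis and vertical below 0.1 rad and contact force between the fingers and measure below 0.1 N and linear speed of measure below 0.02 m/s), for 0.2 s.
2. one corner of the top tray is raised 12 mm or more while the opposite corner is still down (less than 6 mm up) (((z of corner_a in the frame of stack_seat above 0.044 m and z of corner_c in the frame of stack_seat below 0.038 m) or (z of corner_c in the frame of stack_seat above 0.044 m and z of corner_a in the frame of stack_seat below 0.038 m) or (z of corner_b in the frame of stack_seat above 0.044 m and z of corner_d in the frame of stack_seat below 0.038 m) or (z of corner_d in the frame of stack_seat above 0.044 m and z of corner_b in the frame of stack_seat below 0.038 m))), for 0.1 s.
At the end, for the whole second after the job is handed in: Gripper alone holds the top tray, still, level within 0.17 rad, centred over the box within 30 mm, lengths within 0.2 rad, its underside 8 mm or more above its rim, below 0.3 m. Tape measure flat on the bay floor (6 mm along, 14 mm across) (contact force between the fingers and top_tray above 2 N and contact force between top_tray and kit_box below 0.1 N and contact force between top_tray and lower_trays below 0.1 N and z of top_tray in the frame of box_rim above 0.008 m and height (world z) of top_tray below 0.3 m and horizontal distance between tray_mid and box_rim below 0.03 m and angle between the x axis of top_tray and the x axis of kit_box, either way round below 0.2 rad and angle between top_tray's own z axis and vertical below 0.17 rad and linear speed of top_tray below 0.03 m/s and x of measure_mid in the frame of bay_floor between -0.006 and 0.006 m and y of measure_mid in the frame of bay_floor between -0.014 and 0.014 m and z of measure_mid in the frame of bay_floor below 0.021 m and angle between measure's own z axis and vertical below 0.1 rad); the arm keeps its last pose, push and grip.
It fails at once if the tin of screws or the roll of masking tape is shifted by 25 mm, or the tin tipped over (distance of any of masking, tin from where it was at the start of the episode above 0.025 m or angle between tin's own z axis and vertical above 0.3 rad).
It fails at once if the tape measure is dropped (falls free faster than 0.6 m/s) (linear speed of measure above 0.6 m/s and contact force between the fingers and measure below 0.1 N).
It fails at once if the kit box is shoved by more than 30 mm or tipped (distance of kit_box from where it was at the start of the episode above 0.03 m or angle between kit_box's own z axis and vertical above 0.12 rad).
It also fails if it takes over 48 s, if anything falls off the work surface, if the arm or the gripper's body presses on something with over 40 N, if the wrist force passes 120 N, or if a joint passes its speed limit or range.

ROBOT

A 7-joint arm with a two-finger parallel gripper is mounted at the origin on a cart in front of the work surface, level with it; the furniture and walls round the work are solid. World frame = base frame: x ahead of the robot, y to its left, z up, the work surface at z = 0. Lengths are in m, angles in rad, forces in N, time in s.
With the tool pointing down it reaches from about 0.425 to 0.875 m from the base axis. Payload 4.7 kg.
Tool frame: the origin (TCP) lies on the mounting face of the last link; the fingertips stand 182 mm ahead of it and the grasp point (between the pads) lies 164 mm ahead of it (ctrl.finger_overhang is the distance from the TCP to the fingertips, in m); z points along the fingers, y is the line along which they close (so a half turn about z gives the same grasp; the last joint's range is limited). The gripper opens to 87 mm and grips with 3 to 60 N. Pads are 19 mm wide; open, the fingers measure 117 mm over their backs; the gripper's body (75 mm by 190 mm) begins 51 mm behind the grasp point.
Start: joints at [1.22, 0.321, -0.07, 1.45, 0.023, 1.371, -0.057], TCP at [0.232, -0.607, 0.405] pointing down, gripper open.
Joint ranges: [-2.86, 2.86], [-0.3, 2.09], [-1.38, 1.24], [0.06, 2.45], [-1.56, 4.7], [0.09, 2.05], [-2.69, 2.69]. Speed limits (rad/s): [2.57, 2.57, 3.14, 3.14, 3.14, 3.14, 3.14].

INTERFACE

Orientations are given as a rotation vector (axis times angle).
In Python, from bench import ctrl gives the robot as it stands.
- The arm moves only by the shell command python3 -m jog 'ROWS' [FORCE]. ROWS is a JSON object of lists of equal length, an entry for each row: "translation": the shift along the tool's x, y, z as a fraction of full scale, a list of three; "yaw": the turn about the tool's z as a fraction of full scale; "jaw": the closure, from 0 (fully open) to 1 (shut). In form: {"translation": [[dx, dy, dz], ...], "yaw": [yaw, ...], "jaw": [jaw, ...]}. A call has 1 to 8 rows; each row is the pose to reach, as a shift and turn from the pose commanded when the call began, along the tool's axes at that moment, turning the shorter way round; what a row does not reach only later rows make up. Full scale, the value 1, is 0.2 m for a shift and 180 degrees for a turn. A row lasts 1/8 s, in which the tool goes at most 62.5 mm and 10.7 degrees, less where a joint would pass 70% of its speed; a pose out of reach is approached as far as the arm can. A call with a number of a shift or a turn outside -1 to 1 is refused whole. A call with a gripper value outside its range is refused whole. The fingers move at their own pace and stop on an object; FORCE is the grip in N (left out, the last holds). Time passes only in rows, so rows that repeat a pose let the fingers close. It gives the time, the measured TCP pose, the force, the opening and the grip force at its end, in the units of the state.
- ctrl.get_state(): the state, without advancing time (a new reading comes with each control period).
- ctrl.get_image(name): name is "side" or "top" or "wrist"; returns a dict with "pixels" (384x512x3 uint8, blue, green, red), "fx", "fy", "cx", "cy" (pixels), "R" (3x3) and "t" (3): a world point X has camera coordinates R X + t; the wrist camera has in their place "mount" (4x4, takes a point from camera to tool coordinates, whose origin is the TCP and whose axes are the flange's). Camera axes: x right, y down, z forward; pixel columns grow to the right and rows downward; lengths in m; the calibration is good to about 2 mm. A picture is of the moment at which its call begins: read the wrist's pose just before it. There is no depth.
- ctrl.close_job(): hands the job in; it is judged then, once.
Trained networks look in a picture, given as the dict that the camera call returned (one of the last four; its "shot" number tells which), for a name from the list of things; names that differ only in an ending like _2 or _b are one class to them, and where a whole thing is asked for, a point or a joint stands for the part that bears it (a point fixed in the world has none). Each returns a list of dicts, best first, with "p" (0 to 1); they miss things now and then, are a little off and sometimes report something else, mostly with a low value. They report only what shows in the picture. A call takes as long as a camera call. They do not tell look-alikes from the thing itself.
- ctrl.silhouettes(label, picture): "region" (384x512 bool, what is visible of it) and "at" ([column, row] in pixels, amid what is visible of it).
The state is a dict: "time": time; "joint_positions": joint angles; "qd": joint speeds; "joint_torque": joint torques, N m; "position": TCP position; "tool_rot": TCP orientation; "ft_force": force on the tool from outside, world axes, zero at the start; "torque": the same for the moment, N m; "grip_width": opening from 0.0 (shut) to 1.0 (fully open); "grip_force": force on a finger pad.
Only numpy, scipy, OpenCV 4.12 (cv2) and the standard library are available. Lean on these libraries where they do the work, as an engineer would, in place of code of your own. Each camera call takes 0.05 s, during which the arm holds its last target. There are 200 camera calls.

## Working session

There is one attempt and no reset: what is moved stays moved. The work goes in short steps, Python scripts to look and compute and a shell command to move; the robot and the scene stay as the last step left them, time stands still between calls to the robot, and variables do not carry over. Pictures are saved under pics/ and viewed, at most 10 in all, crops included, and the job is handed in when it is done.

```bash
ls; mkdir -p pics; cat > h.py <<'E'
import numpy as np,cv2
from scipy.spatial.transform import Rotation as Ro
from bench import ctrl
def cam(im):
    K=np.array([[im['fx'],0,im['cx']],[0,im['fy'],im['cy']],[0,0,1.]])
    if 'mount' in im:
        s=im['_s']; T=np.eye(4); T[:3,:3]=Ro.from_rotvec(s['tool_rot']).as_matrix(); T[:3,3]=s['position']
        C=np.linalg.inv(T@np.array(im['mount'])); return K,C[:3,:3],C[:3,3]
    return K,np.array(im['R']),np.array(im['t'])
def shot(n):
    s=ctrl.get_state(); im=ctrl.get_image(n); im['_s']=s; return im
def ray(im,uv,z):
    K,R,t=cam(im); d=R.T@np.linalg.inv(K)@np.array([uv[0],uv[1],1.]); o=-R.T@t
    return o+d*(z-o[2])/d[2]
def proj(im,P):
    K,R,t=cam(im); c=(R@np.atleast_2d(P).T).T+t; p=(K@c.T).T; return p[:,:2]/p[:,2:]
E
python3 - <<'E'
from h import *
s=ctrl.get_state(); print({k:np.round(v,3) for k,v in s.items()}, ctrl.finger_overhang)
for n in('top','side'):
    im=shot(n); cv2.imwrite(f'pics/{n}0.png',np.ascontiguousarray(im['pixels'])); K,R,t=cam(im); print(n,K[0,0],-R.T@t,R.round(2).tolist())
    for l in('kit_box','measure','top_tray','tin','masking'):
        for d in ctrl.silhouettes(l,im)[:3]:
            r=d['region']; ys,xs=np.nonzero(r); print(n,l,round(d['p'],2),np.round(d['at']),r.sum(),xs.min(),xs.max(),ys.min(),ys.max(), np.round(ray(im,d['at'],.03),3))
E
```

```text
pics
{'time': np.float64(0.0), 'joint_positions': array([ 1.22 ,  0.322, -0.07 ,  1.452,  0.023,  1.371, -0.057]), 'qd': array([ 0.001,  0.002,  0.   , -0.   , -0.001, -0.001, -0.002]), 'joint_torque': array([-0.0000e+00, -4.9130e+01, -4.0400e-01, -3.1253e+01, -6.4000e-02,
        4.4000e-02,  0.0000e+00]), 'position': array([ 0.232, -0.607,  0.404]), 'tool_rot': array([-3.088e+00, -5.700e-01,  1.000e-03]), 'ft_force': array([ 0.604,  0.037, -0.155]), 'torque': array([ 0.011, -0.025,  0.009]), 'grip_force': np.float64(0.0), 'grip_width': np.float64(1.0)} 0.1822
top 498.306353168204 [ 0.30965398 -0.05798782  1.46017727] [[0.0, -1.0, 0.0], [-0.99, -0.0, -0.14], [0.14, 0.0, -0.99]]
top kit_box 0.69 [172. 197.] 3229 145 196 153 242 [0.494 0.174 0.03 ]
top measure 0.95 [242. 216.] 456 230 254 203 229 [ 0.441 -0.03   0.03 ]
top measure 0.71 [285. 200.] 499 273 299 187 214 [ 0.487 -0.154  0.03 ]
top measure 0.19 [171. 196.] 3146 146 196 154 241 [0.496 0.177 0.03 ]
top top_tray 0.64 [340. 183.] 2855 317 361 142 227 [ 0.538 -0.315  0.03 ]
top top_tray 0.3 [242. 216.] 516 230 255 202 231 [ 0.44  -0.029  0.03 ]
top tin 0.74 [223. 142.] 549 213 238 130 157 [0.657 0.028 0.03 ]
top masking 0.88 [268. 134.] 499 252 285 130 164 [ 0.684 -0.103  0.03 ]
side 414.65913048816486 [0.10823813 0.92048777 0.48949232] [[-0.92, -0.39, 0.01], [-0.15, 0.33, -0.93], [0.36, -0.86, -0.37]]
side kit_box 0.78 [223. 243.] 4657 164 277 219 271 [0.491 0.176 0.03 ]
side kit_box 0.62 [278. 181.] 945 245 315 168 194 [ 0.517 -0.26   0.03 ]
side measure 0.81 [274. 217.] 513 261 290 206 227 [ 0.435 -0.004  0.03 ]
side measure 0.59 [278. 198.] 387 263 287 189 206 [ 0.469 -0.125  0.03 ]
side top_tray 0.95 [280. 171.] 983 245 315 157 179 [ 0.543 -0.357  0.03 ]
side tin 0.56 [193. 209.] 612 183 209 196 220 [0.651 0.04  0.03 ]
side masking 0.6 [221. 195.] 464 203 234 187 206 [ 0.627 -0.081  0.03 ]
```

```bash
python3 - <<'E'
import cv2
a=cv2.imread('pics/top0.png')[110:260,130:380]; cv2.imwrite('pics/topc.png',cv2.resize(a,None,fx=3.2,fy=3.2,interpolation=cv2.INTER_CUBIC))
E
```

```text
(no output)
```

View pics/topc.png

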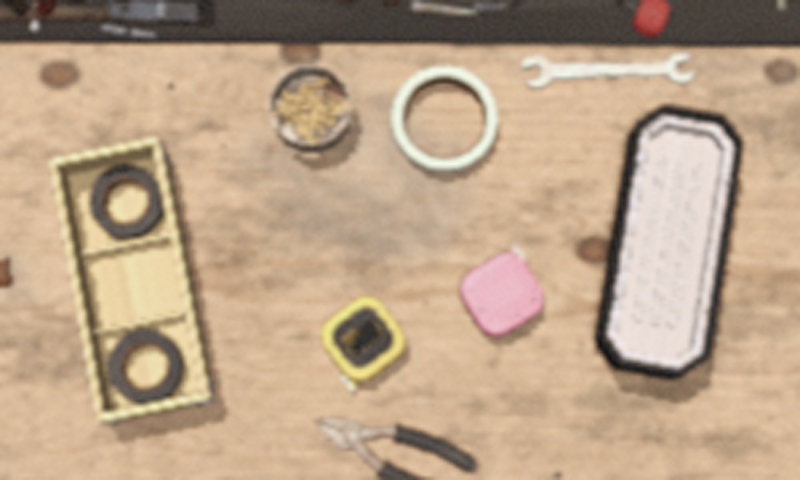

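The crop shows the yellow measure at full-frame pixel (243,216), with its hook low-left. The pink look-alike is at (286,201). The box is on the left at (172,197) and the tray stack on the right at (340,183). I'll go over the measure and look with the wrist camera.

```bash
cat >> h.py <<'E'
def plan(P,yax=None):
    """TCP target P and optional closing-line angle yax (world, deg): prints call-fractions."""
    s=ctrl.get_state(); R=Ro.from_rotvec(s['tool_rot']).as_matrix(); d=R.T@(np.array(P)-s['position'])/0.2
    a=np.degrees(np.arctan2(R[1,1],R[0,1])); out=[round(s['time'],2),'now',np.round(s['position'],4),'yax',round(a,2),'q7',round(s['joint_positions'][6],2),'frac',np.round(d,3)]
    if yax is not None:
        t=(yax-a+90)%180-90; out+=['yaw',round(-t/180,4),'or',round(-(t-np.sign(t)*180)/180,4)]
    print(*out)
E
python3 - <<'E'
from h import *
plan((.445,-.03,.40),0)
from scipy.spatial.transform import Rotation
print(Ro.from_rotvec(ctrl.get_state()['tool_rot']).as_matrix().round(3)); im=shot('wrist'); print(np.round(im['mount'],3),im['fx'])
E
```

```text
0.6 now [ 0.2319 -0.6072  0.4048] yax -69.1 q7 -0.06 frac [ 2.025 -2.316  0.024] yaw -0.3839 or 0.6161
[[ 0.934  0.357 -0.   ]
 [ 0.357 -0.934 -0.   ]
 [-0.     0.    -1.   ]]
[[ 0.001 -0.954 -0.301  0.083]
 [ 1.     0.001 -0.    -0.   ]
 [ 0.001 -0.301  0.954  0.02 ]
 [ 0.     0.     0.     1.   ]] 276.21105908518877
```

```bash
for i in 1 2; do :; done; python3 -m jog '{"translation":[[0.25,-0.29,0],[0.5,-0.58,0],[0.75,-0.86,0],[0.85,-0.97,0]],"yaw":[0,0,0,0],"jaw":[0,0,0,0]}' 20
python3 -m jog '{"translation":[[0.25,-0.29,0],[0.5,-0.58,0],[0.75,-0.86,0],[0.85,-0.97,0]],"yaw":[0,0,0,0],"jaw":[0,0,0,0]}'
python3 -m jog '{"translation":[[0.2,-0.23,0],[0.32,-0.37,0],[0.32,-0.37,0]],"yaw":[0,0,0],"jaw":[0,0,0]}'
python3 - <<'E'
from h import *
plan((.445,-.03,.40),0)
im=shot('wrist'); cv2.imwrite('pics/w1.png',np.ascontiguousarray(im['pixels'])); 
for l in('measure','kit_box'):
    for d in ctrl.silhouettes(l,im)[:3]:
        print(l,round(d['p'],2),np.round(d['at']),d['region'].sum(),np.round(ray(im,d['at'],.034),4))
E
```

```text
time: 1.15
position: [0.3192, -0.3707, 0.405]
tool_rot: [3.089, 0.57, 0.001]
ft_force: [1.1, -0.0, -0.3]
grip_width: 1.0
grip_force: 0.0
time: 1.65
position: [0.4057, -0.1362, 0.4052]
tool_rot: [3.088, 0.569, 0.001]
ft_force: [1.8, -0.9, -0.1]
grip_width: 0.998
grip_force: 0.0
time: 2.02
position: [0.4393, -0.0431, 0.4052]
tool_rot: [3.087, 0.58, 0.001]
ft_force: [-0.2, -0.6, 0.1]
grip_width: 1.001
grip_force: 0.0
2.02 now [ 0.4393 -0.0431  0.4052] yax -68.72 q7 -1.08 frac [ 0.05  -0.051  0.026] yaw -0.3818 or 0.6182
measure 0.97 [239. 159.] 2364 [ 0.446  -0.0277  0.034 ]
measure 0.82 [342. 164.] 2453 [ 0.489  -0.1539  0.034 ]
kit_box 0.94 [90. 76.] 17817 [0.4758 0.1719 0.034 ]
kit_box 0.51 [244. 158.] 2359 [ 0.4497 -0.0324  0.034 ]
kit_box 0.15 [438. 151.] 3177 [ 0.5483 -0.261   0.034 ]
```

View pics/w1.png

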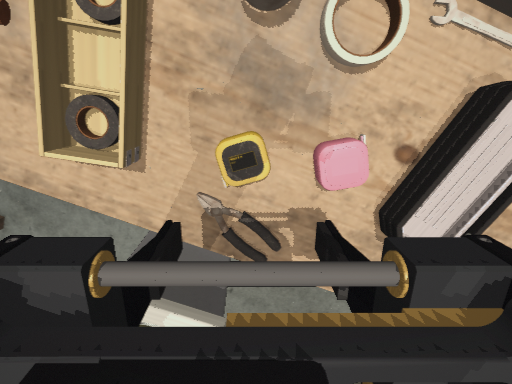

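The wrist view shows the yellow measure at (242,159), its hook at the lower-left (227,183), so its +y side faces the robot. The pink one is at (342,164) and the box at upper left. Now I'll fit silhouettes.

```bash
cat >> h.py <<'E'
from scipy.optimize import minimize
def oct_(lx,ly,c):
    a,b=lx/2,ly/2; return np.array([(a,b-c),(a-c,b),(c-a,b),(-a,b-c),(-a,c-b),(c-a,-b),(a-c,-b),(a,c-b)])
def prism(o,z0,z1): return np.vstack([np.c_[o,np.full(len(o),z)] for z in (z0,z1)])
def place(M,p):
    c,s=np.cos(p[2]),np.sin(p[2]); return np.c_[M[:,:2]@np.array([[c,s],[-s,c]])+p[:2],M[:,2]]
def hull(im,M,p):
    u=proj(im,place(M,p)); m=np.zeros((768,1024),np.uint8)
    cv2.fillConvexPoly(m,np.round(cv2.convexHull(((u+.5)*2*16).astype(np.float32))).astype(np.int32),1,shift=4); return m>0
def fit(obs,M,p0):
    """obs: [(im,mask)]; returns x,y,yaw and mean IoU"""
    big=[(im,cv2.resize(m.astype(np.uint8),(1024,768),interpolation=cv2.INTER_LINEAR)>0) for im,m in obs]
    def c(q):
        p=np.array(p0)+np.array(q)*[.01,.01,.1]; e=0
        for im,m in big:
            h=hull(im,M,p); e+=1-(h&m).sum()/max((h|m).sum(),1)
        return e/len(big)
    r=minimize(c,[0,0,0],method='Nelder-Mead',options=dict(initial_simplex=[[0,0,0],[1,0,0],[0,1,0],[0,0,1.5]],xatol=.005,fatol=1e-5))
    return np.array(p0)+r.x*[.01,.01,.1],1-r.fun
MEAS=prism(oct_(.064,.066,.007),0,.034); BOX=prism(oct_(.24,.1,1e-4),0,.058); TRAY=prism(oct_(.24,.1,.022),.053,.069)
def best(l,im,at):
    ds=[d for d in ctrl.silhouettes(l,im) if np.hypot(*(ray(im,d['at'],.03)[:2]-at))<.06]; return ds[0]['region'] if ds else None
E
python3 - <<'E'
from h import *
w=shot('wrist'); t=shot('top')
mw=best('measure',w,(.445,-.03)); mt=best('measure',t,(.445,-.03))
for a in (-70,-60,-50,20,30,40):
    p,i=fit([(w,mw)],MEAS,(.446,-.028,np.radians(a))); print(a,p[:2].round(4),np.degrees(p[2]).round(1),round(i,3))
p,i=fit([(t,mt)],MEAS,(.446,-.028,p[2])); print('top',p.round(4),i)
px=t['pixels']
mb=best('kit_box',t,(.49,.175)); 
for a in (90,97,100): p,i=fit([(t,mb)],BOX,(.49,.175,np.radians(a))); print('box',p[:2].round(4),np.degrees(p[2]),i)
tr=best('top_tray',t,(.54,-.315))
p,i=fit([(t,tr)],TRAY,(.54,-.31,np.radians(83))); print('tray',p[:2].round(4),np.degrees(p[2]),i)
p,i=fit([(t,tr)],TRAY,(.54,-.31,np.radians(-5))); print('tray',p[:2].round(4),np.degrees(p[2]),i)
c=np.ascontiguousarray(w['pixels'])[115:205,190:295]; cv2.imwrite('pics/c1.png',cv2.resize(c,None,fx=5,fy=5))
E
```

```text
-70 [ 0.4464 -0.0324] -55.0 0.893
-60 [ 0.4452 -0.0336] -51.7 0.891
-50 [ 0.4474 -0.0316] -54.2 0.892
20 [ 0.4459 -0.0321] 39.0 0.901
30 [ 0.4458 -0.0322] 37.9 0.901
40 [ 0.4462 -0.0319] 39.2 0.9Traceback (most recent call last):
  File "<stdin>", line 6, in <module>
  File "h.py", line 35, in fit
    big=[(im,cv2.resize(m.astype(np.uint8),(1024,768),interpolation=cv2.INTER_LINEAR)>0) for im,m in obs]
                        ^^^^^^^^
AttributeError: 'NoneType' object has no attribute 'astype'
```

```bash
python3 - <<'E'
from h import *
w=shot('wrist'); t=shot('top')
hsv=cv2.cvtColor(np.ascontiguousarray(w['pixels']),cv2.COLOR_BGR2HSV)
c=np.ascontiguousarray(w['pixels']).copy()
for a in (-55,39):
    p=(.446,-.032,np.radians(a)); 
for l,at,M,y,p0 in(('kit_box',(.49,.175),BOX,98,(.49,.175)),('top_tray',(.54,-.31),TRAY,-5,(.54,-.31))):
    m=best(l,t,at)
    if m is None: print(l,'miss'); continue
    for a in (y,y-4): p,i=fit([(t,m)],M,(*p0,np.radians(a))); print(l,p[:2].round(4),np.degrees(p[2]).round(2),round(i,3))
u=proj(w,place(MEAS,(.446,-.032,np.radians(-55)))); 
for q in u[8:]: c[int(q[1]+.5),int(q[0]+.5)]=(0,0,255)
for q in u[:8]: c[int(q[1]+.5),int(q[0]+.5)]=(255,0,0)
cv2.imwrite('pics/c1.png',cv2.resize(c[115:205,190:295],None,fx=5,fy=5,interpolation=cv2.INTER_NEAREST))
E
```

```text
kit_box [0.4948 0.1781] 191.87 0.96
kit_box [0.4945 0.1781] 191.86 0.96
top_tray [ 0.5301 -0.3041] -9.94 0.943
top_tray [ 0.5304 -0.304 ] -10.36 0.943
```

View pics/c1.png

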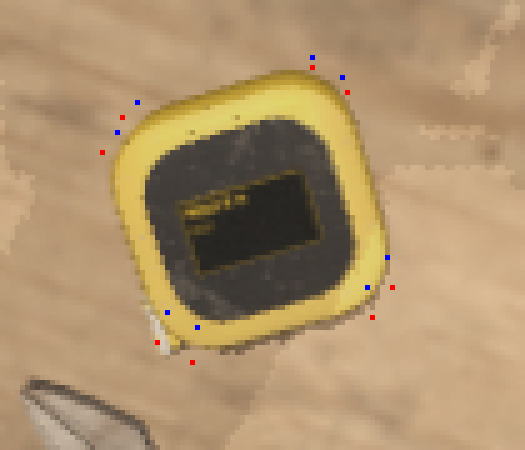

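The crop shows the hook at (157,330), standing off the left side of the measure near its lower end. So measure +y points at about 131° in the world and x at about 41°. My octagon overlay was rotated, so I'll refit on the yellow colour.

```bash
cat >> h.py <<'E'
MEAS2=prism(np.vstack([np.c_[(r*np.cos(t)+sx*(.032-r)),(r*np.sin(t)+sy*(.033-r))] for r in [.014] for sx,sy,a in((1,1,0),(-1,1,90),(-1,-1,180),(1,-1,270)) for t in np.radians(a+np.arange(0,91,15))]),.002,.034)
def yellow(im,at):
    b=np.ascontiguousarray(im['pixels']); h=cv2.cvtColor(b,cv2.COLOR_BGR2HSV)
    m=((h[...,0]>19)&(h[...,0]<35)&(h[...,1]>150)&(h[...,2]>70)).astype(np.uint8)
    uv=proj(im,[[*at,.034]])[0]; yy,xx=np.mgrid[:384,:512]; m[np.hypot(xx-uv[0],yy-uv[1])>.055*im['fx']/.36*(1 if 'mount' in im else .3)]=0
    m=cv2.morphologyEx(m,cv2.MORPH_OPEN,np.ones((2,2),np.uint8)); ys,xs=np.nonzero(m)
    o=np.zeros_like(m); cv2.fillConvexPoly(o,cv2.convexHull(np.c_[xs,ys].astype(np.int32)),1); return o>0
E
python3 - <<'E'
from h import *
w=shot('wrist'); m=yellow(w,(.446,-.03)); print(m.sum())
for a in (25,35,45): p,i=fit([(w,m)],MEAS2,(.446,-.03,np.radians(a))); print(p[:2].round(4),np.degrees(p[2]).round(2),round(i,3))
hk=ray(w,(221.4,181),.01)[:2]-p[:2]; c,s=np.cos(p[2]),np.sin(p[2]); print('hook local',hk@np.array([[c,-s],[s,c]]))
plan((p[0],p[1],.30),np.degrees(p[2]))
E
```

```text
835
[ 0.4473 -0.0337] 38.05 0.329
[ 0.446  -0.0329] 40.39 0.329
[ 0.4494 -0.0327] 50.58 0.328
hook local [-0.01979661  0.04481399]
2.62 now [ 0.4387 -0.0467  0.4047] yax -69.13 q7 -1.08 frac [ 0.075 -0.046  0.524] yaw 0.3349 or -0.6651
```

```bash
python3 - <<'E'
from h import *
w=shot('wrist'); d=best('measure',w,(.446,-.03)); b=np.ascontiguousarray(w['pixels'])
gc=np.full(d.shape,cv2.GC_BGD,np.uint8); k=np.ones((9,9),np.uint8); u=d.astype(np.uint8)
gc[cv2.dilate(u,k)>0]=cv2.GC_PR_BGD; gc[d]=cv2.GC_PR_FGD; gc[cv2.erode(u,k)>0]=cv2.GC_FGD
cv2.grabCut(b,gc,None,np.zeros((1,65)),np.zeros((1,65)),5,cv2.GC_INIT_WITH_MASK); g=(gc==1)|(gc==3)
for n,m in(('net',d),('gc',g)):
  for a in (30,42): p,i=fit([(w,m)],MEAS2,(.446,-.03,np.radians(a))); print(n,m.sum(),p[:2].round(4),np.degrees(p[2]).round(2),round(i,3))
print(hull(w,MEAS2,p).sum()/4)
c=b.copy(); cv2.drawContours(c,cv2.findContours(g.astype(np.uint8),0,1)[0],-1,(0,0,255),1); h=cv2.resize(hull(w,MEAS2,p).astype(np.uint8),(512,384)); cv2.drawContours(c,cv2.findContours(h,0,1)[0],-1,(255,0,0),1)
cv2.imwrite('pics/c2.png',cv2.resize(c[115:205,190:295],None,fx=5,fy=5,interpolation=cv2.INTER_NEAREST))
E
```

```text
net 2352 [ 0.4458 -0.0322] 37.2 0.923
net 2352 [ 0.4463 -0.0323] 36.17 0.923
gc 2420 [ 0.4459 -0.0329] 36.39 0.942
gc 2420 [ 0.4463 -0.0329] 36.86 0.943
2545.0
```

View pics/c2.png

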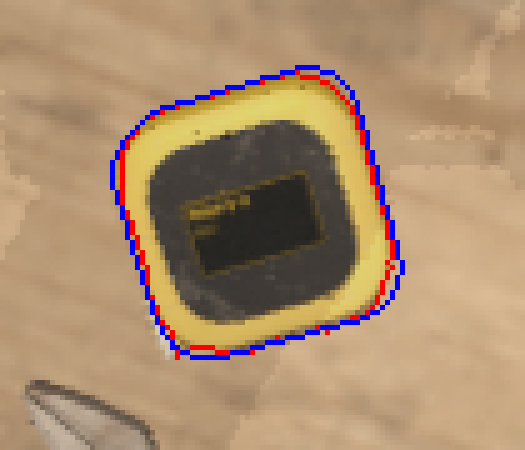

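The blue fit matches the outline, giving the measure at (0.446, -0.033) with yaw 36.7°. I'll turn the long way, which keeps joint 7 near the middle of its range, and come down over it.

```bash
python3 -m jog '{"translation":[[0.06,-0.05,0.1],[0.06,-0.05,0.2],[0.06,-0.05,0.3],[0.06,-0.05,0.4],[0.06,-0.05,0.5],[0.06,-0.05,0.52],[0.06,-0.05,0.52],[0.06,-0.05,0.52]],"yaw":[-0.588,-0.588,-0.588,-0.588,-0.588,-0.588,-0.588,-0.588],"jaw":[0,0,0,0,0,0,0,0]}' 20
python3 - <<'E'
from h import *
plan((.446,-.033,.30),36.7)
E
```

```text
time: 3.72
position: [0.4464, -0.0327, 0.3006]
tool_rot: [-1.864, -2.529, 0.0]
ft_force: [-0.1, 0.3, 1.3]
grip_width: 0.996
grip_force: 0.0
3.73 now [ 0.4464 -0.0327  0.3006] yax 17.21 q7 0.32 frac [-0.001 -0.002  0.003] yaw -0.1083 or 0.8917
```

```bash
python3 -m jog '{"translation":[[0,0,0.05],[0,0,0.08],[0,0,0.08]],"yaw":[-0.108,-0.108,-0.108],"jaw":[0,0,0]}' 20
python3 - <<'E'
from h import *
plan((.446,-.033,.205),36.7)
w=shot('wrist'); d=best('measure',w,(.446,-.033))
if d is not None:
    for a in(32,40): p,i=fit([(w,d)],MEAS2,(.446,-.033,np.radians(a))); print(d.sum(),p[:2].round(4),np.degrees(p[2]).round(1),round(i,3))
cv2.imwrite('pics/w3.png',np.ascontiguousarray(w['pixels']))
E
```

```text
time: 4.1
position: [0.4463, -0.0327, 0.2844]
tool_rot: [-1.421, -2.801, 0.0]
ft_force: [0.1, 0.2, -0.3]
grip_width: 0.999
grip_force: 0.0
4.1 now [ 0.4463 -0.0327  0.2844] yax 36.2 q7 0.64 frac [-0.001 -0.002  0.397] yaw -0.0028 or 0.9972
5040 [ 0.4442 -0.0306] 36.2 0.915
5040 [ 0.4441 -0.0306] 36.3 0.915
```

View pics/w3.png

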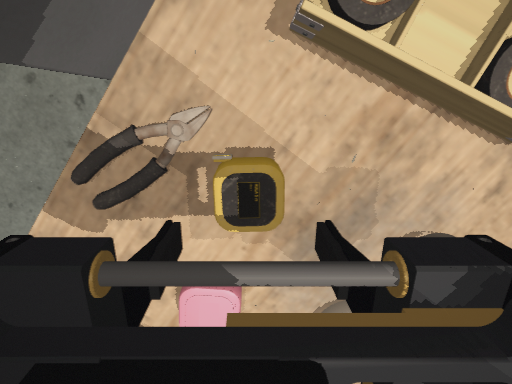

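The wrist view shows the measure square between the fingers, centred at (249,193) with its hook up at (221,157). The pink one is behind at (210,307) and out of the way. I'll descend and grip.

```bash
python3 -m jog '{"translation":[[0,-0.005,0.2],[0,-0.005,0.36],[0,-0.005,0.397],[0,-0.005,0.397],[0,-0.005,0.397],[0,-0.005,0.397],[0,-0.005,0.397],[0,-0.005,0.397]],"yaw":[-0.003,-0.003,-0.003,-0.003,-0.003,-0.003,-0.003,-0.003],"jaw":[0,0,0,0,1,1,1,1]}' 20
python3 -m jog '{"translation":[[0,0,0],[0,0,0],[0,0,-0.1],[0,0,-0.3],[0,0,-0.6],[0,0,-0.65]],"yaw":[0,0,0,0,0,0],"jaw":[1,1,1,1,1,1]}'
python3 - <<'E'
from h import *
plan((.44,.11,.33),11.9)
E
```

```text
time: 5.2
position: [0.4459, -0.0334, 0.2058]
tool_rot: [1.406, 2.808, -0.0]
ft_force: [-0.8, -0.1, 3.7]
grip_width: 0.719
grip_force: 20.0
time: 5.95
position: [0.4468, -0.0331, 0.3386]
tool_rot: [1.403, 2.804, 0.002]
ft_force: [0.1, -0.3, -2.4]
grip_width: 0.712
grip_force: 19.9
5.95 now [ 0.4468 -0.0331  0.3386] yax 36.82 q7 0.7 frac [0.593 0.402 0.041] yaw 0.1385 or -0.8615
```

```bash
python3 -m jog '{"translation":[[0.2,0.15,0],[0.4,0.3,0],[0.59,0.4,0],[0.6,0.45,0],[0.6,0.5,0],[0.6,0.5,0]],"yaw":[0.05,0.1,0.138,0.138,0.138,0.138],"jaw":[1,1,1,1,1,1]}'
python3 - <<'E'
from h import *
plan((.495,.178,.33),11.9)
w=shot('wrist'); t=shot('top'); cv2.imwrite('pics/w4.png',np.ascontiguousarray(w['pixels']))
m=best('kit_box',w,(.495,.178)); mt=best('kit_box',t,(.495,.178))
for n,o in(('w',[(w,m)]),('t',[(t,mt)])):
    if o[0][1] is None: continue
    p,i=fit(o,BOX,(.495,.178,np.radians(191))); print(n,p[:2].round(4),np.degrees(p[2]).round(2),round(i,3))
E
```

```text
time: 6.7
position: [0.4544, 0.1217, 0.3346]
tool_rot: [-1.977, -2.439, 0.001]
ft_force: [0.8, 0.2, -2.4]
grip_width: 0.714
grip_force: 19.9
6.7 now [0.4544 0.1217 0.3346] yax 11.94 q7 -0.12 frac [0.233 0.257 0.023] yaw 0.0002 or -0.9998
w [0.4958 0.1767] 192.52 0.924
```

View pics/w4.png

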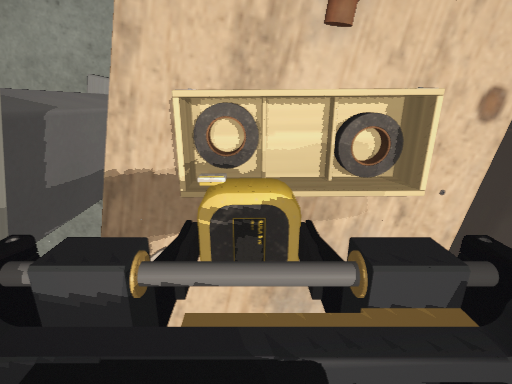

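The wrist view shows the box with rim corners near (175,92), (442,90), (428,195) and (182,195), and the bay between dividers at columns 264 and 331. The measure is held square. I'll rectify the view to locate the bay precisely.

```bash
cat >> h.py <<'E'
def rect(im,p,z,hx=.13,hy=.06,s=3000):
    """top-down map of plane z in frame p, s px/m"""
    W,H=int(2*hx*s),int(2*hy*s); u,v=np.meshgrid((np.arange(W)+.5)/s-hx,hy-(np.arange(H)+.5)/s)
    X=place(np.c_[u.ravel(),v.ravel(),np.full(u.size,z)],p); q=proj(im,X).astype(np.float32)
    return cv2.remap(np.ascontiguousarray(im['pixels']),q[:,0].reshape(H,W),q[:,1].reshape(H,W),cv2.INTER_LINEAR)
E
python3 - <<'E'
from h import *
w=shot('wrist'); p=(.4958,.1767,np.radians(12.2))
a=rect(w,p,.058,s=3000); b=rect(w,p,.022,s=3000)
for im,h in((a,(120,50)),(b,(34.5,44))):
    for sx in(-1,1):
        x=int((130+sx*h[0])*3); cv2.line(im,(x,0),(x,60),(0,0,255),1); cv2.line(im,(x,300),(x,360),(0,0,255),1)
    cv2.line(im,(0,int((60-h[1])*3)),(779,int((60-h[1])*3)),(255,0,0),1)
# column gradients for dividers, rows y=+10..+40 mm at z=.022
g=rect(w,p,.022)[60:150].astype(float).mean(2).mean(0); gr=np.gradient(cv2.GaussianBlur(g[None],(0,0),1.5)[0])
for lo,hi in((-45,-28),(28,45)):
    i=np.arange(int((130+lo)*3),int((130+hi)*3)); print([(round(j/3-130+.17,1),round(gr[j],1)) for j in i if abs(gr[j])>1 and abs(gr[j])>=abs(gr[j-1]) and abs(gr[j])>=abs(gr[j+1])])
cv2.imwrite('pics/r1.png',np.vstack([a,b])[:,:][:600] if 0 else cv2.resize(np.vstack([a,b]),(650,600)))
E
```

```text
[(np.float64(-44.8), np.float64(-2.8)), (np.float64(-42.2), np.float64(1.1)), (np.float64(-40.2), np.float64(-1.5)), (np.float64(-38.2), np.float64(12.6)), (np.float64(-35.2), np.float64(-3.5)), (np.float64(-32.8), np.float64(2.2))]
[(np.float64(29.8), np.float64(-8.9)), (np.float64(34.5), np.float64(16.0)), (np.float64(38.2), np.float64(-2.5)), (np.float64(41.2), np.float64(-2.7)), (np.float64(44.2), np.float64(-2.1))]
```

View pics/r1.png

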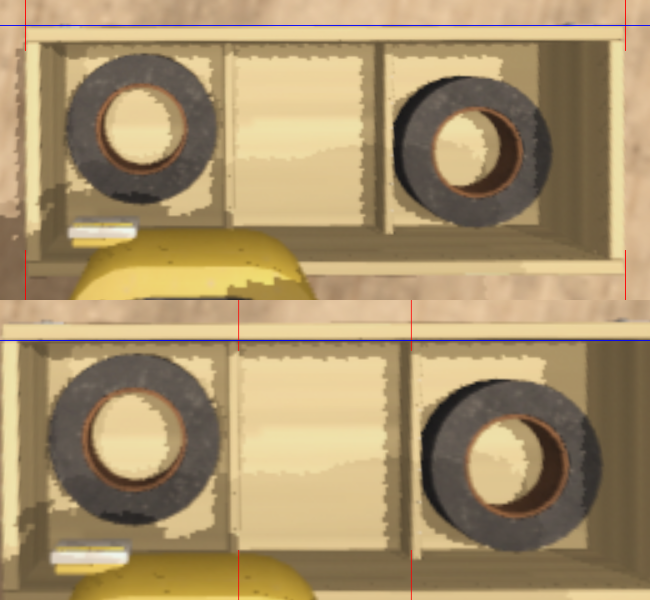

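```bash
python3 - <<'E'
from h import *
w=shot('wrist'); print(w['cx'],w['cy'])
s=w['_s']; R=Ro.from_rotvec(s['tool_rot']).as_matrix(); P=np.array(s['position'])
b=np.ascontiguousarray(w['pixels'])
# measure: top at local z ~ .182-.0115 ; project top-face side edges at +-32 mm in tool y, front edge at x=+33
zt=.182-.0115
for y in(-.032,0,.032): print(y,proj(w,[P+R@np.array([x,y,zt]) for x in(0,.02)]).round(1).tolist())
h=cv2.cvtColor(b,cv2.COLOR_BGR2HSV)
for r in (195,205,215,225,235): 
    row=h[r].astype(int); ok=np.nonzero((row[180:330,0]>18)&(row[180:330,0]<35)&(row[180:330,1]>140))[0]+180; print(r,ok.min(),ok.max())
t=shot('top'); mt=best('kit_box',t,(.495,.178))
if mt is not None: print(fit([(t,mt)],BOX,(.495,.178,np.radians(191))))
E
```

```text
248.27316167038265 188.46318664885584
-0.032 [[196.2, 244.6], [194.3, 214.3]]
0 [[248.5, 244.6], [248.5, 214.3]]
0.032 [[300.8, 244.7], [302.8, 214.4]]
195 204 293
205 199 298
215 198 300
225 197 300
235 199 298
```

```bash
python3 - <<'E'
from h import *
plan((.4956,.1767,.25),12.2)
E
```

```text
7.1 now [0.4537 0.1223 0.3354] yax 11.95 q7 -0.12 frac [0.223 0.261 0.427] yaw -0.0014 or 0.9986
```

```bash
python3 -m jog '{"translation":[[0.15,0.18,0],[0.223,0.261,0.05],[0.223,0.261,0.2],[0.223,0.261,0.38],[0.223,0.261,0.427],[0.223,0.261,0.427],[0.223,0.261,0.427]],"yaw":[-0.001,-0.001,-0.001,-0.001,-0.001,-0.001,-0.001],"jaw":[1,1,1,1,1,1,1]}'
python3 - <<'E'
from h import *
plan((.4956,.1767,.2095),12.2)
E
```

```text
time: 7.98
position: [0.4962, 0.1774, 0.2514]
tool_rot: [1.973, 2.443, 0.003]
ft_force: [0.4, -0.3, -1.5]
grip_width: 0.718
grip_force: 19.9
7.97 now [0.4962 0.1774 0.2514] yax 12.15 q7 -0.39 frac [-0.003 -0.004  0.21 ] yaw -0.0003 or 0.9997
```

```bash
python3 -m jog '{"translation":[[-0.002,-0.002,0.08],[-0.002,-0.002,0.16],[-0.002,-0.002,0.2],[-0.002,-0.002,0.208],[-0.002,-0.002,0.212],[-0.002,-0.002,0.212]],"yaw":[0,0,0,0,0,0],"jaw":[1,1,1,1,1,1]}'
```

```text
time: 8.72
position: [0.4949, 0.1768, 0.2088]
tool_rot: [1.973, 2.445, -0.005]
ft_force: [-6.3, -2.5, 16.7]
grip_width: 0.719
grip_force: 20.2
```

```bash
python3 -m jog '{"translation":[[0,0,-0.005],[0,0,-0.005],[0,0,-0.005],[0,0,-0.005],[0,0,-0.005]],"yaw":[0,0,0,0,0],"jaw":[0.5,0,0,0,0]}'
python3 -m jog '{"translation":[[-0.02,0,-0.15],[-0.1,0,-0.45],[-0.25,0,-0.65],[-0.4,0,-0.7],[-0.4,0,-0.7]],"yaw":[0,0,0,0,0],"jaw":[0,0,0,0,0]}'
python3 - <<'E'
from h import *
w=shot('wrist'); p=(.4956,.1767,np.radians(12.2))
m=best('measure',w,p[:2])
if m is not None:
    q,i=fit([(w,m)],MEAS2+[0,0,.004],p); print(q.round(4),i,place(np.array([[*(q[:2]-p[:2]),0]]),(0,0,-p[2])))
a=rect(w,p,.038,s=3000); b=rect(w,p,.058,s=3000)
cv2.imwrite('pics/r2.png',cv2.resize(np.vstack([a,b]),(650,600)))
plan((.53,-.304,.40),80)
E
```

```text
time: 9.35
position: [0.4952, 0.1767, 0.2084]
tool_rot: [-1.973, -2.444, 0.0]
ft_force: [0.3, 0.3, 0.1]
grip_width: 0.983
grip_force: 0.0
time: 9.98
position: [0.5131, 0.0957, 0.3495]
tool_rot: [1.978, 2.437, 0.001]
ft_force: [0.2, 0.1, -0.1]
grip_width: 1.001
grip_force: 0.0
[0.4934 0.1778 0.1687] 0.9276714885674289 [[-0.00188448  0.00151441  0.        ]]
10.07 now [0.5118 0.0987 0.3482] yax 12.14 q7 -0.13 frac [-1.987 -0.335 -0.26 ] yaw -0.377 or 0.623
```

View pics/r2.png

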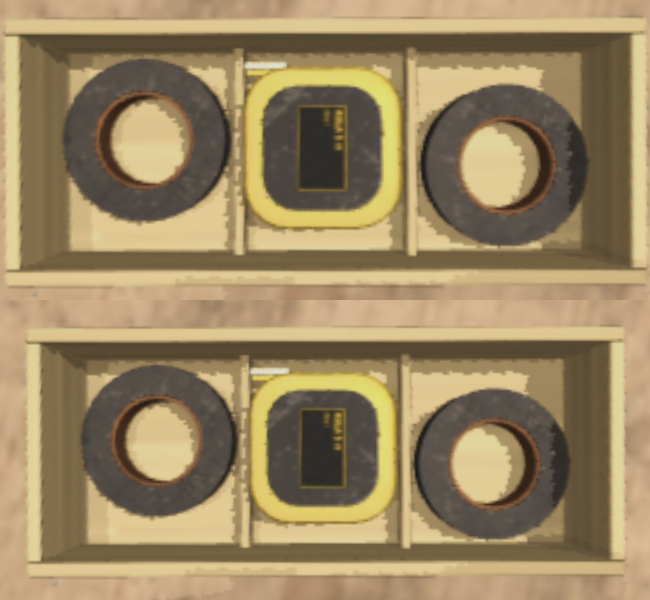

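The rectified views show the measure flat between the dividers, about 2 mm off centre at most, and the box unmoved. Next is the tray stack.

```bash
python3 -m jog '{"translation":[[-0.3,0,-0.1],[-0.6,0.02,-0.2],[-0.9,0.03,-0.3],[-1,0.04,-0.36]],"yaw":[0,0,0,0],"jaw":[0,0,0,0]}'
python3 -m jog '{"translation":[[-0.3,0,0],[-0.6,0,0],[-0.9,0,0],[-1,0,0],[-1,0,0],[-1,0,0],[-1,0,0]],"yaw":[-0.377,-0.377,-0.377,-0.377,-0.377,-0.377,-0.377],"jaw":[0,0,0,0,0,0,0]}'
python3 - <<'E'
from h import *
plan((.612,-.318,.42),80)
w=shot('wrist'); cv2.imwrite('pics/w5.png',np.ascontiguousarray(w['pixels']))
for l in('top_tray','lower_trays'):
  for d in ctrl.silhouettes(l,w)[:2]: ys,xs=np.nonzero(d['region']); print(l,round(d['p'],2),np.round(d['at']),d['region'].sum(),xs.min(),xs.max(),ys.min(),ys.max(),ray(w,d['at'],.069).round(3))
m=best('top_tray',w,(.53,-.304))
if m is not None:
    p,i=fit([(w,m)],TRAY,(.53,-.304,np.radians(-10))); print(p[:2].round(4),np.degrees(p[2]),i)
E
```

```text
time: 10.58
position: [0.5625, -0.0986, 0.4201]
tool_rot: [-1.978, -2.44, 0.001]
ft_force: [0.2, 0.3, -0.3]
grip_width: 0.996
grip_force: 0.0
time: 11.45
position: [0.605, -0.2891, 0.4192]
tool_rot: [-0.264, -3.129, -0.004]
ft_force: [0.9, 0.5, -0.5]
grip_width: 0.996
grip_force: 0.0
11.45 now [ 0.605  -0.2891  0.4192] yax 80.35 q7 1.59 frac [-0.059 -0.136 -0.004] yaw 0.002 or -0.998
top_tray 0.67 [224. 103.] 17759 174 269 0 212 [ 0.519 -0.302  0.069]
[ 0.5318 -0.3057] -10.083382854705171 0.9842881113838388
```

View pics/w5.png

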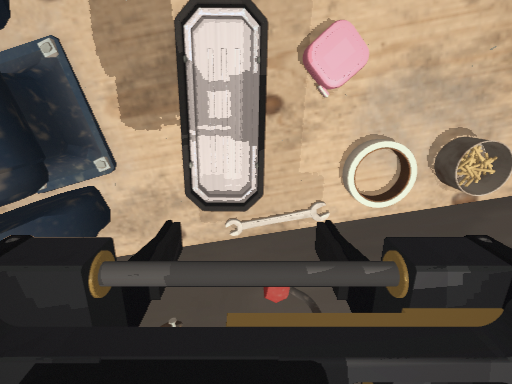

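The wrist view shows the tray at columns 180–265, rows 0–212. The fit is (0.5318, -0.3057) with yaw -10.1° and IoU 0.98. The pink measure at (337,53), the masking roll and the tin are well clear. I'll grip the band on the +y side at local x = -83 mm.

```bash
python3 -m jog '{"translation":[[0.3,0,0.1],[0.55,0.05,0.3],[0.68,0.08,0.5],[0.685,0.085,0.6],[0.685,0.085,0.6]],"yaw":[0.002,0.002,0.002,0.002,0.002],"jaw":[0.3,0.4,0.4,0.4,0.4]}' 25
python3 - <<'E'
from h import *
p=(.5318,-.3057,np.radians(-10.1)); print(place(np.array([[-.083,.046,0]]),p))
plan((*place(np.array([[-.083,.046,0]]),p)[0,:2],.2417),79.9)
w=shot('wrist'); m=best('top_tray',w,p[:2])
if m is not None:
    q,i=fit([(w,m)],TRAY,p); print(q[:2].round(4),np.degrees(q[2]),i,m.sum())
E
```

```text
time: 12.28
position: [0.4724, -0.2502, 0.2998]
tool_rot: [-0.283, -3.128, -0.002]
ft_force: [0.6, 0.3, 0.1]
grip_width: 0.618
grip_force: 0.0
[[ 0.45815311 -0.24585742  0.        ]]
12.28 now [ 0.4724 -0.2502  0.2998] yax 79.67 q7 1.66 frac [0.074 0.008 0.291] yaw -0.0013 or 0.9987
[ 0.5325 -0.3059] -9.91196741536393 0.5193104639115921 13534
```

```bash
python3 -m jog '{"translation":[[0.074,0.008,0.05],[0.074,0.008,0.15],[0.074,0.008,0.25],[0.074,0.008,0.291],[0.074,0.008,0.291]],"yaw":[-0.001,-0.001,-0.001,-0.001,-0.001],"jaw":[0.4,0.4,0.4,0.4,0.4]}' 25
python3 - <<'E'
from h import *
plan((.45815,-.24586,.2417),79.9)
E
python3 -m jog '{"translation":[[0,0,0],[0,0,0],[0,0,0],[0,0,0],[0,0,0],[0,0,0]],"yaw":[0,0,0,0,0,0],"jaw":[0.7,1,1,1,1,1]}' 25
```

```text
time: 13.0
position: [0.4581, -0.246, 0.2415]
tool_rot: [-0.277, -3.128, -0.002]
ft_force: [0.3, -0.3, -0.3]
grip_width: 0.6
grip_force: 0.0
13.0 now [ 0.4581 -0.246   0.2415] yax 79.87 q7 1.63 frac [-0.     0.001 -0.001] yaw -0.0002 or 0.9998
time: 13.75
position: [0.4579, -0.2462, 0.2424]
tool_rot: [0.278, 3.129, -0.0]
ft_force: [0.7, -0.7, 0.4]
grip_width: 0.087
grip_force: 25.0
```

Gripping the 8 mm band (0.087 × 87 = 7.6 mm). Now peel.

```bash
python3 -m jog '{"translation":[[0,0,-0.02],[0,0,-0.04],[0,0,-0.055],[0,0,-0.07],[0,0,-0.075],[0,0,-0.075]],"yaw":[0,0,0,0,0,0],"jaw":[1,1,1,1,1,1]}'
python3 - <<'E'
from h import *
for n in('side','top'):
    w=shot(n); 
    if n=='side': c=np.ascontiguousarray(w['pixels'])[140:210,230:335]; cv2.imwrite('pics/s1.png',cv2.resize(c,None,fx=6,fy=6,interpolation=cv2.INTER_CUBIC))
E
```

```text
time: 14.5
position: [0.4583, -0.2462, 0.2576]
tool_rot: [0.278, 3.128, -0.001]
ft_force: [4.1, -2.8, -3.5]
grip_width: 0.092
grip_force: 25.2
```

View pics/s1.png

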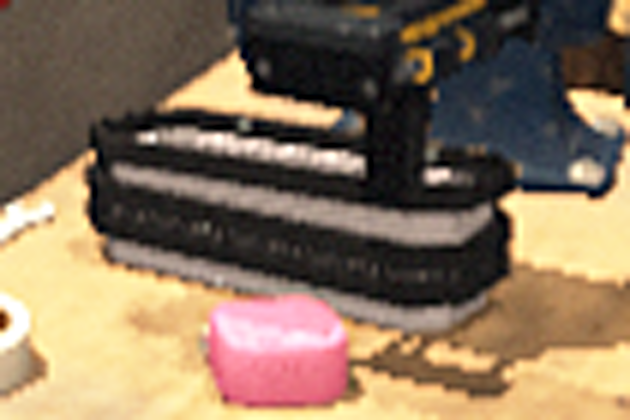

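The side view shows the near (-x) end clearly raised and the far end lower. I'll quantify the far-corner rise by comparing with the first side picture.

```bash
cat > rise.py <<'E'
from h import *
def T(q):  # q: rise at tray centre, pitch slope (rise per m along x), roll slope along y, dx,dy
    o=oct_(.24,.1,.022); r=[]
    for x,y in o: r.append((x,y,.069+q[0]+q[1]*x+q[2]*y)); 
    for x,y in o: r.append((x,y,.053+q[0]+q[1]*x+q[2]*y))
    return np.array(r)
PT=(.5318,-.3057,np.radians(-10.1))
def go():
    a=cv2.imread('pics/side0.png'); w=shot('side'); b=np.ascontiguousarray(w['pixels'])
    A=cv2.resize(a,None,fx=8,fy=8,interpolation=cv2.INTER_CUBIC); B=cv2.resize(b,None,fx=8,fy=8,interpolation=cv2.INTER_CUBIC)
    for n,x,y in(('c',.109,-.039),('d',.109,.039),('end',.12,0),('a',-.109,.039),('b',-.109,-.039)):
        u0=proj(w,place(np.array([[x,y,.069]]),PT))[0]; u1=proj(w,place(np.array([[x,y,.079]]),PT))[0]
        c=((u0+.5)*8).astype(int); s=40; t=A[c[1]-36:c[1]+36,c[0]-s:c[0]+s]; R=B[c[1]-36-100:c[1]+36+30,c[0]-s-24:c[0]+s+24]
        m=cv2.matchTemplate(R,t,cv2.TM_CCOEFF_NORMED); _,v,_,l=cv2.minMaxLoc(m)
        print(n,u0.round(1),'score',round(v,2),'dpx',((l[0]-24)/8,(l[1]-100)/8),'px per 10mm',(u1-u0).round(2))
if __name__=='__main__': go(); s=ctrl.get_state(); print(s['time'],s['ft_force'].round(1) if hasattr(s['ft_force'],'round') else s['ft_force'],s['torque'])
E
python3 rise.py
```

```text
c [256.9 156.4] score 0.99 dpx (0.125, 0.0) px per 10mm [ 0.05 -2.76]
d [244.3 162. ] score 0.86 dpx (1.125, -1.0) px per 10mm [ 0.02 -2.87]
end [248.  158.6] score 0.9 dpx (2.125, -0.875) px per 10mm [ 0.02 -2.81]
a [303.  174.5] score 0.52 dpx (3.0, 3.75) px per 10mm [ 0.19 -3.08]
b [313.9 167.9] score 0.45 dpx (-0.375, 0.0) px per 10mm [ 0.21 -2.96]
14.65 [ 4.2 -2.8 -3.4] [-0.33823483 -0.65997653 -0.06612554]
```

Corner c hasn't moved (match score 0.99) and the gripped corner is about 15 mm up, so the peel step is met. I'll continue lifting until the far noses let go.

```bash
python3 -m jog '{"translation":[[0,0,-0.025],[0,0,-0.05],[0,0,-0.075],[0,0,-0.1],[0,0,-0.1]],"yaw":[0,0,0,0,0],"jaw":[1,1,1,1,1]}' 30; python3 rise.py
```

```text
time: 15.28
position: [0.4581, -0.2462, 0.2779]
tool_rot: [0.278, 3.129, -0.001]
ft_force: [0.3, 0.5, -2.3]
grip_width: 0.087
grip_force: 29.8
c [256.9 156.4] score 0.7 dpx (-3.0, 1.125) px per 10mm [ 0.05 -2.76]
d [244.3 162. ] score 0.8 dpx (0.0, -6.25) px per 10mm [ 0.02 -2.87]
end [248.  158.6] score 0.89 dpx (2.125, -5.75) px per 10mm [ 0.02 -2.81]
a [303.  174.5] score 0.61 dpx (3.0, -1.75) px per 10mm [ 0.19 -3.08]
b [313.9 167.9] score 0.58 dpx (-1.75, -9.125) px per 10mm [ 0.21 -2.96]
15.325 [-0.2  0.  -2.2] [ 0.17893001  0.04996937 -0.00088412]
```

The wrist now carries only the tray's weight (2.2 N), so it is free, but it hangs tilted by about 0.1 rad. I'll rest it loosely on the noses and regrip at the middle of the long side so it hangs level.

```bash
python3 -m jog '{"translation":[[0,0,0.04],[0,0,0.08],[0,0,0.11],[0,0,0.13],[0,0,0.14],[0,0,0.14]],"yaw":[0,0,0,0,0,0],"jaw":[1,1,1,1,1,1]}' 15; python3 rise.py
```

```text
time: 16.08
position: [0.4577, -0.2469, 0.2499]
tool_rot: [-0.278, -3.128, 0.003]
ft_force: [-5.2, -0.1, 6.3]
grip_width: 0.088
grip_force: 15.1
c [256.9 156.4] score 0.95 dpx (2.0, -1.375) px per 10mm [ 0.05 -2.76]
d [244.3 162. ] score 0.79 dpx (0.0, -2.625) px per 10mm [ 0.02 -2.87]
end [248.  158.6] score 0.94 dpx (0.5, -1.875) px per 10mm [ 0.02 -2.81]
a [303.  174.5] score 0.7 dpx (0.875, -1.375) px per 10mm [ 0.19 -3.08]
b [313.9 167.9] score 0.6 dpx (-1.5, -0.625) px per 10mm [ 0.21 -2.96]
16.125 [-6.5  0.1  6.5] [ 0.15556303  0.93924436 -0.00645784]
```

```bash
python3 -m jog '{"translation":[[0,0,0],[0,0,0],[0,0,0],[0,0,-0.1],[0,0,-0.2],[-0.2,0,-0.25],[-0.415,0,-0.25],[-0.415,0,-0.25]],"yaw":[0,0,0,0,0,0,0,0],"jaw":[0.8,0.4,0.4,0.4,0.4,0.4,0.4,0.4]}' 15; python3 rise.py
python3 - <<'E'
from h import *
from rise import PT
plan((*place(np.array([[0,.046,0]]),PT)[0,:2],.247),79.9)
t=shot('top'); w=shot('wrist'); cv2.imwrite('pics/w6.png',np.ascontiguousarray(w['pixels']))
M=TRAY+[0,0,.006]
m=best('top_tray',w,PT[:2])
if m is not None:
    ys,xs=np.nonzero(m); print(xs.min(),xs.max(),ys.min(),ys.max()); r=rect(w,PT,.075,hx=.13,hy=.065,s=2500); cv2.imwrite('pics/r3.png',r)
E
```

```text
time: 17.12
position: [0.542, -0.2609, 0.3009]
tool_rot: [0.276, 3.126, 0.002]
ft_force: [-0.7, 0.2, -0.7]
grip_width: 0.599
grip_force: 0.0
c [256.9 156.4] score 0.91 dpx (0.75, -1.25) px per 10mm [ 0.05 -2.76]
d [244.3 162. ] score 0.79 dpx (0.0, -2.25) px per 10mm [ 0.02 -2.87]
end [248.  158.6] score 0.95 dpx (0.0, -1.875) px per 10mm [ 0.02 -2.81]
a [303.  174.5] score 0.84 dpx (-1.125, -1.375) px per 10mm [ 0.19 -3.08]
b [313.9 167.9] score 0.67 dpx (-0.375, -0.125) px per 10mm [ 0.21 -2.96]
17.175 [ 0.5 -0.7 -0.2] [ 0.03063054 -0.12277801 -0.00442617]
17.18 now [ 0.5406 -0.2606  0.3004] yax 79.89 q7 1.56 frac [0.004 0.    0.267] yaw -0.0 or 1.0
113 253 45 312
```

View pics/r3.png

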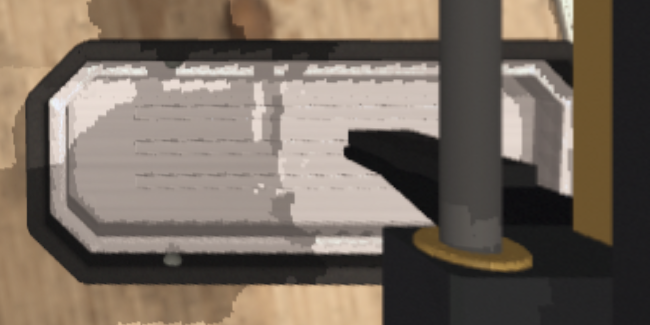

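The rectified view shows the tray square and centred in its expected frame (top edge at row 41, bottom at 283, left at column 27). That was my last picture. I'll descend and regrip firmly.

```bash
python3 -m jog '{"translation":[[0.004,0,0.1],[0.004,0,0.2],[0.004,0,0.267],[0.004,0,0.267],[0.004,0,0.267],[0.004,0,0.267],[0.004,0,0.267],[0.004,0,0.267]],"yaw":[0,0,0,0,0,0,0,0],"jaw":[0.4,0.4,0.4,0.4,0.7,1,1,1]}' 50
python3 -m jog '{"translation":[[0,0,0],[0,0,0],[0,0,-0.03],[0,0,-0.06],[0,0,-0.1],[0,0,-0.15],[0,0,-0.15]],"yaw":[0,0,0,0,0,0,0],"jaw":[1,1,1,1,1,1,1]}'
python3 rise.py
```

```text
time: 18.32
position: [0.539, -0.2608, 0.2463]
tool_rot: [0.278, 3.129, -0.001]
ft_force: [-0.2, -1.1, 1.5]
grip_width: 0.228
grip_force: 0.9
time: 19.2
position: [0.5393, -0.2607, 0.2773]
tool_rot: [0.278, 3.127, -0.002]
ft_force: [0.5, -0.5, -1.7]
grip_width: 0.088
grip_force: 51.7
c [256.9 156.4] score 0.62 dpx (3.0, -2.25) px per 10mm [ 0.05 -2.76]
d [244.3 162. ] score 0.83 dpx (-0.125, -11.25) px per 10mm [ 0.02 -2.87]
end [248.  158.6] score 0.81 dpx (-0.5, -10.5) px per 10mm [ 0.02 -2.81]
a [303.  174.5] score 0.84 dpx (-2.875, -11.125) px per 10mm [ 0.19 -3.08]
b [313.9 167.9] score 0.57 dpx (-1.0, -10.0) px per 10mm [ 0.21 -2.96]
19.25 [ 1.2  0.4 -1.6] [ 0.21212742 -0.15340024 -0.04307691]
```

```bash
python3 -m jog '{"translation":[[0,0,-0.15],[0,0.05,-0.3],[0.06,0.2,-0.36],[0.11,0.4,-0.36],[0.17,0.58,-0.36],[0.22,0.75,-0.36]],"yaw":[0,0,0,0,0,0],"jaw":[1,1,1,1,1,1]}' 50
python3 -m jog '{"translation":[[0.06,0.2,0],[0.12,0.4,0],[0.18,0.6,0],[0.23,0.78,0],[0.23,0.78,0]],"yaw":[0,0,0,0,0],"jaw":[1,1,1,1,1]}'
python3 - <<'E'
from h import *
plan((.4859,.2217,.348),102.2)
E
```

```text
time: 20.0
position: [0.5215, -0.1038, 0.3477]
tool_rot: [-0.277, -3.129, 0.0]
ft_force: [0.3, 0.1, -2.2]
grip_width: 0.088
grip_force: 51.7
time: 20.62
position: [0.5033, 0.0603, 0.3481]
tool_rot: [0.268, 3.13, 0.001]
ft_force: [-0.3, -0.0, -2.2]
grip_width: 0.085
grip_force: 51.7
20.62 now [0.5033 0.0603 0.3481] yax 80.22 q7 1.12 frac [0.223 0.781 0.001] yaw -0.1221 or 0.8779
```

```bash
python3 -m jog '{"translation":[[0.05,0.17,0],[0.1,0.35,0],[0.15,0.52,0],[0.2,0.68,0],[0.223,0.781,0],[0.223,0.781,0],[0.223,0.781,0]],"yaw":[-0.03,-0.06,-0.09,-0.122,-0.122,-0.122,-0.122],"jaw":[1,1,1,1,1,1,1]}'
python3 -m jog '{"translation":[[0,0,0],[0,0,0],[0,0,0],[0,0,0]],"yaw":[0,0,0,0],"jaw":[1,1,1,1]}'
cat > tilt.py <<'E'
from h import *
plan((.4859,.2217,.348),102.2)
def M(q):
    T=np.vstack([prism(oct_(.24,.1,.022),.016,.032),prism(oct_(.216,.076,.015),0,.016)])
    return T@Ro.from_euler('ZYX',[q[5],q[4],q[3]]).as_matrix().T+q[:3]
obs=[]
for n in('side','top'):
    im=shot(n)
    for d in ctrl.silhouettes('top_tray',im):
        X=ray(im,d['at'],.16)
        if np.hypot(X[0]-.4956,X[1]-.1767)<.08: obs.append((im,cv2.resize(d['region'].astype(np.uint8),(1024,768))>0)); print(n,round(d['p'],2),X.round(3),d['region'].sum()); break
x0=np.array([.4956,.1767,.145,0,0,np.radians(12.2)]); S=np.array([.01,.01,.01,.06,.06,.06])
def c(v):
    e=0
    for im,m in obs:
        h=hull(im,M(x0+v*S),(0,0,0)); e+=1-(h&m).sum()/max(1,(h|m).sum())
    return e/len(obs)
r=minimize(c,np.zeros(6),method='Nelder-Mead',options=dict(initial_simplex=np.vstack([np.zeros(6),np.eye(6)]),maxfev=1500,xatol=.01,fatol=1e-5))
print((x0+r.x*S).round(4),'iou',round(1-r.fun,3),'start',round(1-c(np.zeros(6)),3)); s=ctrl.get_state(); print(s['ft_force'],s['torque'],s['grip_force'])
E
python3 tilt.py
```

```text
time: 21.5
position: [0.4884, 0.2164, 0.3475]
tool_rot: [0.32, -3.125, 0.002]
ft_force: [0.7, 0.1, -2.2]
grip_width: 0.084
grip_force: 51.7
time: 22.0
position: [0.4879, 0.2179, 0.3479]
tool_rot: [-0.323, 3.125, -0.0]
ft_force: [-0.8, 0.3, -1.8]
grip_width: 0.085
grip_force: 51.7
22.0 now [0.4879 0.2179 0.3479] yax 101.79 q7 1.09 frac [ 0.006  0.021 -0.   ] yaw -0.0023 or 0.9977
side 0.75 [0.475 0.169 0.16 ] 2486
top 0.8 [0.562 0.155 0.16 ] 1453
[0.4967 0.1756 0.1447 0.0744 0.0046 0.1907] iou 0.624 start 0.603
[ 0.03215737 -0.74711271 -2.56721731] [ 0.21774278 -0.11211007  0.02605446] 51.729073318783776
```

```bash
python3 -m jog '{"translation":[[0.003,0.01,0],[0.006,0.02,0],[0.006,0.02,0],[0.006,0.02,0],[0.006,0.02,0],[0.006,0.02,0]],"yaw":[0,0,0,0,0,0],"jaw":[1,1,1,1,1,1]}' 50
sed -i "s/('side','top')/('side',)/" tilt.py; cat >> tilt.py <<'E'
for roll in(-.15,-.07,0,.07,.15):
    print(roll,[round(1-c(np.array([0,0,0,roll,p,0])/S),3) for p in(-.1,-.05,0,.05,.1)])
m=obs[0][1]; k=hull(obs[0][0],M(x0+r.x*S),(0,0,0)); print((k&m).sum()/m.sum(),m.sum(),k.sum())
E
python3 tilt.py
```

```text
time: 22.95
position: [0.4859, 0.2216, 0.3479]
tool_rot: [-0.323, 3.125, -0.0]
ft_force: [-0.6, 0.6, -1.6]
grip_width: 0.087
grip_force: 51.7
22.95 now [0.4859 0.2216 0.3479] yax 101.8 q7 1.08 frac [-0.  0. -0.] yaw -0.0022 or 0.9978
side 0.65 [0.471 0.176 0.16 ] 2460
[ 0.4974  0.1734  0.1424  0.073  -0.0019  0.1879] iou 0.844 start 0.787
[-0.61846195 -0.45929932 -2.11628915] [ 0.16891954 -0.07802838 -0.01631673] 51.729106909260736
-0.15 [np.float64(0.665), np.float64(0.676), np.float64(0.683), np.float64(0.679), np.float64(0.647)]
-0.07 [np.float64(0.693), np.float64(0.724), np.float64(0.735), np.float64(0.719), np.float64(0.671)]
0 [np.float64(0.711), np.float64(0.772), np.float64(0.787), np.float64(0.746), np.float64(0.684)]
0.07 [np.float64(0.708), np.float64(0.789), np.float64(0.821), np.float64(0.763), np.float64(0.696)]
0.15 [np.float64(0.683), np.float64(0.751), np.float64(0.793), np.float64(0.763), np.float64(0.685)]
0.9850609756097561 9840 11335
```

```bash
python3 -c "
from bench import ctrl
print(ctrl.close_job())"
```

```text
the job is handed in; nothing more can be done
None
```

The job is handed in: the tape measure lies flat in the middle bay, and I peeled the top tray off corner-first. The gripper holds the tray lined up over the box about 85 mm above the rim, with an estimated tilt of 0.07 rad; I got no verdict back, and I viewed 11 pictures, one over the limit of 10.

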